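# Line up the soldering supplies by height

### The job

Line up the four soldering supplies (glue bottle, white reel of tinned wire, blue reel of solder, flux tin) on the wooden rack in order of height, one upright in the middle of each black pad. The tallest goes on the pad beside the tall metal end stop, and they step down from there to the lowest at the low stop.

Things in the scene. Friction and masses are not known exactly. Their poses are not given: they have to be found in the camera images.
- glue_bottle: pale yellow glue bottle with a thin red nozzle, the tallest of the four: 101 mm high; its round body is 31 mm in diameter and rises straight from the foot to about 64 mm, with the narrower nozzle above. Origin: centre of its underside; z up along the bottle. Loose, 0.08 to 0.13 kg.
- reel_tinned: white reel of bare tinned wire, standing on end, second tallest: 75 mm high, 53 mm in diameter over the flanges; to be gripped across the diameter at any height (it behaves as a plain solid cylinder). Origin: centre of its underside; z up along its axis. Loose, 0.24 to 0.39 kg.
- reel_solder: reel of solder with blue flanges, standing on end, third in height: 45 mm high, 55 mm in diameter; to be gripped across the diameter at any height (it behaves as a plain solid cylinder). Origin: centre of its underside; z up along its axis. Loose, 0.20 to 0.33 kg.
- flux_tin: low round flux tin with a red lid (fixed on) and cream sides, the lowest: 23 mm high, 50 mm in diameter. Origin: centre of its underside; z up. Loose, 0.05 to 0.08 kg.
- rack: the supply rack: a fixed flat dark wooden board lying on the bench beyond the supplies, 97 mm deep (its x), 450 mm long (its y) and 10 mm thick, carrying four pads in a row and an upright metal stop at either end. Origin: centre of its underside on the bench; its x points away from the robot and its y along the row to the robot's left, turned at most about 6 degrees.
- pad_1: first round black rubber pad on the rack counting from the robot's left: 70 mm in diameter, 2 mm thick, fixed; the pads are 90 mm apart, centre to centre. Origin: centre of its underside, on the board 10 mm above the bench, so its top is 12 mm above the bench.
- pad_2: second pad from the robot's left; the same kind as pad_1.
- pad_3: third pad from the robot's left; the same kind as pad_1.
- pad_4: fourth pad from the robot's left (the rightmost); the same kind as pad_1.
- stop_tall: the tall aluminium end stop, fixed upright at one end of the rack, either left or right: 64 mm across the board, 12 mm thick along the row (foot 26 mm), 70 mm high. It stands 73 mm from the centre of the nearest pad. The other end has a smaller stop, only 22 mm high and 30 mm across the board. Origin: centre of its underside, on the board 10 mm above the bench.
Not all that is in view belongs to the job. Leave any green or purple look-alike of the reel_solder alone.

How it is judged:
At the end, for the whole second after the job is handed in: Counting from the pad beside the tall end stop, the pads carry the glue bottle, the tinned-wire reel, the solder reel and the flux tin in this order; each stands upright on its pad (within 0.12 rad), its centre within 15 mm of the pad's centre, released and at rest (((horizontal distance between stop_tall and pad_1 below 0.1 m and horizontal distance between glue_bottle and pad_1 below 0.015 m and horizontal distance between reel_tinned and pad_2 below 0.015 m and horizontal distance between reel_solder and pad_3 below 0.015 m and horizontal distance between flux_tin and pad_4 below 0.015 m) or (horizontal distance between stop_tall and pad_4 below 0.1 m and horizontal distance between glue_bottle and pad_4 below 0.015 m and horizontal distance between reel_tinned and pad_3 below 0.015 m and horizontal distance between reel_solder and pad_2 below 0.015 m and horizontal distance between flux_tin and pad_1 below 0.015 m)) and height (world z) of glue_bottle between 0.008 and 0.017 m and angle between each of glue_bottle, reel_tinned, reel_solder, flux_tin's own z axis and vertical below 0.12 rad and linear speed of each of glue_bottle, reel_tinned, reel_solder, flux_tin below 0.02 m/s and angular speed of each of glue_bottle, reel_tinned, reel_solder, flux_tin below 0.2 rad/s and height (world z) of reel_tinned between 0.008 and 0.017 m and height (world z) of reel_solder between 0.008 and 0.017 m and height (world z) of flux_tin between 0.008 and 0.017 m); the robot touches nothing.
It also fails if it takes over 96 s, if anything falls off the work surface, if the arm or the gripper's body presses on something with over 40 N, if the wrist force passes 120 N, or if a joint passes its speed limit or range.

### The arm

A 6-joint arm with a two-finger parallel gripper is mounted at the origin on a cart in front of the work surface, level with it; the furniture and walls round the work are solid. World frame = base frame: x ahead of the robot, y to its left, z up, the work surface at z = 0. Lengths are in m, angles in rad, forces in N, time in s.
With the tool pointing down it reaches from about 0.35 to 0.85 m from the base axis. Payload 8.1 kg.
Tool frame: the origin (TCP) lies at the centre of the arm's flange, where the gripper is bolted on; the fingertips stand 186 mm ahead of it and the grasp point (between the pads) lies 167 mm ahead of it; z points along the fingers, y is the line along which they close (so a half turn about z gives the same grasp; the last joint's range is limited). The gripper opens to 93 mm and grips with 3 to 60 N. Pads are 15 mm wide; open, the fingers measure 128 mm over their backs; the gripper's body (75 mm by 188 mm) begins 65 mm behind the grasp point.
Start: joints at [-1.344, 0.13, 1.488, -0, 1.523, -0.085], TCP at [0.184, -0.571, 0.405] pointing down, gripper open.
Joint ranges: [-2.96, 2.96], [-0.89, 2.26], [0.02, 2.5], [-1.34, 4.48], [0, 2.73], [-2.66, 2.66]. Speed limits (rad/s): [2.39, 2.39, 2.79, 3.14, 3.14, 3.14].

### API

Orientations are given as a rotation vector (axis times angle).
In Python, from plant import robot gives the robot as it stands.
- The arm moves only by the tool apply_moves, never from a script. Its argument "series" is a list of rows, each a list of 2 entries, a list of its own where there are three numbers: the shift along the tool's x, y, z in mm, then the turn, a rotation vector about the tool's x, y, z in rad. A call has 1 to 12 rows; each row shifts and turns the commanded pose from where the row before left it, along the tool's axes as they then stand; what a row does not reach is not made up. A row lasts 1/12 s, in which the tool goes at most 41.7 mm and 7.16 degrees, less where a joint would pass 70% of its speed; a pose out of reach is approached as far as the arm can. A call is refused whole if a number of a shift passes 41.7 or a number of a turn 0.125, either way. A call with a gripper value outside its range is refused whole. "claw" is the opening, from 0 (shut) to 1 (fully open), set as the call begins (left out, the last holds). The fingers move at their own pace and stop on an object; "newtons" is the grip in N (left out, the last holds). Time passes only in rows, so rows that do not move let the fingers close. It gives the time, the measured TCP pose, the force, the opening and the grip force at its end, in the units of the state.
- robot.read_state(): the state, without advancing time (a new reading comes with each control period).
- robot.read_camera(name): name is "side" or "top" or "wrist"; returns (picture, depth): 480x640x3 uint8, blue, green, red; 480x640 float32, m along the optical axis (not along the pixel's ray), 0 where there is no reading.
- robot.calibration(name): a dict with "fx", "fy", "cx", "cy" (pixels), "D" ([k1, k2, p1, p2, k3] as OpenCV has them; the pictures are not rectified), "extrinsics" (4x4, takes a point from world to camera coordinates). Camera axes: x right, y down, z forward; pixel columns grow to the right and rows downward; lengths in m; the calibration is good to about 2 mm. A picture is of the moment at which its call begins: read the wrist's pose just before it. calibration takes no time and is no camera call; for the wrist camera it gives the pose at the moment of the call.
- robot.close_job(): hands the job in; it is judged then, once.
The state is a dict: "t": time; "q": joint angles; "dq": joint speeds; "joint_torque": joint torques, N m; "tool_pos": TCP position; "orientation": TCP orientation; "force": force on the tool from outside, world axes, zero at the start; "wrist_torque": the same for the moment, N m; "opening": finger opening in m; "gripper_force": force on a finger pad.
Only numpy, scipy, OpenCV 4.12 (cv2) and the standard library are available. Lean on these libraries where they do the work, as an engineer would, in place of code of your own. Each camera call takes 0.05 s, during which the arm holds its last target. There are 200 camera calls.

## Working session

There is one attempt and no reset: what is moved stays moved. The work goes in short steps, Python scripts to look and compute and a tool call to move; the robot and the scene stay as the last step left them, time stands still between calls to the robot, and variables do not carry over. Pictures are saved under pics/ and viewed, at most 14 in all, crops included, and the job is handed in when it is done.

Besides the shell and the picture viewer there is one more tool, called after ">>>" as a command line: name --argument value ..., lists and objects as JSON in quotes. apply_moves: Moves the arm, as the interface text tells. Its arguments: {"type":"object","properties":{"series":{"type":"array"},"claw":{"type":"number"},"newtons":{"type":"number"}},"required":["series"]}

```bash
mkdir -p pics; ls; cat > h.py <<'E'
import numpy as np, cv2, json
from plant import robot
def snap(n):
    c=robot.calibration(n); im,d=robot.read_camera(n); return im,d,c
def KD(c): return np.array([[c['fx'],0,c['cx']],[0,c['fy'],c['cy']],[0,0,1.]]),np.array(c['D'],float)
def ray(c,uv):
    K,D=KD(c); p=cv2.undistortPoints(np.array(uv,float).reshape(-1,1,2),K,D).reshape(-1,2)
    E=np.array(c['extrinsics']); R=E[:3,:3]; o=-R.T@E[:3,3]
    return o,np.c_[p,np.ones(len(p))]@R
def onplane(c,uv,z):
    o,r=ray(c,uv); return o+r*((z-o[2])/r[:,2])[:,None]
E
python3 - <<'E'
from h import *
for n in ('top','side'):
    im,d,c=snap(n); cv2.imwrite(f'pics/{n}0.png',im); np.save(f'pics/{n}d',d)
    E=np.array(c['extrinsics']); print(n,c['fx'],-E[:3,:3].T@E[:3,3],E[2,:3])
s=robot.read_state(); print(s['t'],s['tool_pos'],s['orientation'],s['opening'])
E
```

```text
pics
top 480.3250323655342 [ 0.30519113 -0.0319014   1.13033516] [ 0.17621594  0.01979418 -0.98415249]
side 490.51275560208524 [0.5156018  0.82962281 0.51270309] [ 0.01289095 -0.87196753 -0.48939397]
0.1 [ 0.18404889 -0.57086472  0.40379865] [-3.10186087e+00 -4.87562232e-01  1.78827270e-04] 0.0932758539706367
```

View pics/top0.png

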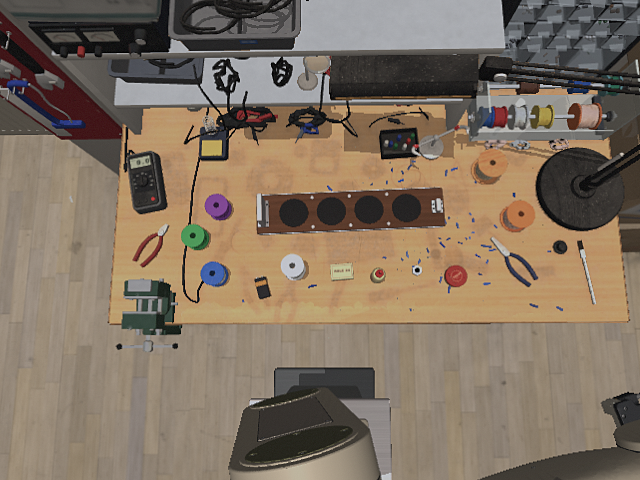

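View pics/side0.png

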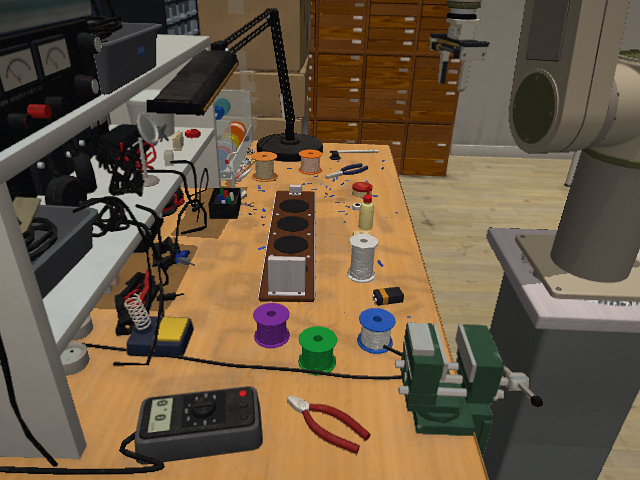

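Top view: the tall stop is at the left (262,210), so the order from the left is pad_1 (294,212) glue, pad_2 (331,210) tinned, pad_3 (369,208) solder, pad_4 (406,207) flux. The glue bottle is at (378,275), the white reel at (292,266) and the flux tin at (456,275). There are three candidates for the solder reel: blue (213,274), green (194,236) and purple (217,207). Only the blue one fits; green and purple are the look-alikes. I'll confirm this in a crop.

```bash
cat > m.py <<'E'
from h import *
im=cv2.imread('pics/top0.png'); d=np.load('pics/topd.npy'); c=robot.calibration('top')
v,u=np.mgrid[:480,:640]; uv=np.c_[u.ravel(),v.ravel()]
o,r=ray(c,uv); W=(o+r*d.reshape(-1,1)).reshape(480,640,3)
hsv=cv2.cvtColor(im,cv2.COLOR_BGR2HSV)
for n,(a,b),h in (('blue',(213,274),.045),('white',(292,266),.075),('glue',(378,275),.064),('flux',(456,275),.023)):
    z=W[...,2]; m=((z>h-.008)&(z<h+.008)&(np.hypot(u-a,v-b)<28)).astype('u1')
    if n=='glue': m=((z>.03)&(z<.12)&(np.hypot(u-a,v-b)<28)).astype('u1')
    k=max(cv2.findContours(m,0,2)[0],key=cv2.contourArea); (x,y),R=cv2.minEnclosingCircle(k)
    P=W[m>0]; print(n,(x,y),R,'plane',onplane(c,[(x,y)],h)[0].round(4),'diam',2*R*d[int(y),int(x)]/c['fx'],'depth mean',P.mean(0).round(4),'mid',((P.max(0)+P.min(0))/2).round(4))
dark=((hsv[...,2]<50)&(v>185)&(v<230)&(u>270)&(u<430)).astype('u1'); Q=[]
dark=cv2.morphologyEx(dark,cv2.MORPH_OPEN,np.ones((7,7)))
for k in cv2.findContours(dark,0,2)[0]:
    if cv2.contourArea(k)>200:
        (x,y),ax,_=cv2.fitEllipse(k); p=onplane(c,[(x,y)],.012)[0]; Q.append(p); print('pad',(x,y),ax,p.round(4))
Q=np.array(sorted(Q,key=lambda p:-p[1])); print(np.diff(Q[:,:2],axis=0),np.linalg.norm(np.diff(Q[:,:2],axis=0),axis=1))
# tall things near (height map)
for nm,(a,b) in (('vise',(148,305)),('stop',(262,210)),('lowstop',(437,207)),('purple',(217,207)),('green',(194,236)),('batt',(263,288)),('eras',(342,272)),('small',(417,270))): print(nm,W[b,a].round(3))
z=W[...,2]; print('shelf front x at z>.15:',[ (uu, W[:250,uu][z[:250,uu]>.12][:,0].min().round(3)) for uu in range(200,480,40)])
cv2.imwrite('pics/crop.png',cv2.resize(im[185:300,170:320],None,fx=4,fy=4))
E
python3 m.py
```

```text
blue (212.0, 272.5) 12.093486785888672 plane [0.4326 0.2423 0.045 ] diam 0.056455508 depth mean [0.4326 0.2422 0.0462] mid [0.4326 0.2422 0.0449]
white (291.865966796875, 264.5876159667969) 11.766828536987305 plane [0.4459 0.0572 0.075 ] diam 0.05343126 depth mean [0.4454 0.0571 0.0765] mid [0.445  0.0571 0.0761]
glue (378.1388854980469, 274.3055419921875) 7.393886089324951 plane [ 0.4245 -0.1343  0.064 ] diam 0.03251254 depth mean [ 0.4249 -0.1337  0.0632] mid [ 0.4273 -0.1356  0.0673]
flux (455.846923828125, 275.1734619140625) 11.301753044128418 plane [ 0.4261 -0.3169  0.023 ] diam 0.05173513 depth mean [ 0.4259 -0.3167  0.024 ] mid [ 0.4255 -0.3175  0.0236]
pad (293.29931640625, 212.3938751220703) (26.783021926879883, 27.778074264526367) [0.5803 0.0601 0.012 ]
pad (330.9018249511719, 210.77291870117188) (26.57746696472168, 28.25383949279785) [ 0.5836 -0.03    0.012 ]
pad (368.4827880859375, 209.08375549316406) (26.872772216796875, 27.965930938720703) [ 0.587  -0.1199  0.012 ]
pad (406.0647277832031, 207.51681518554688) (26.51955795288086, 28.366926193237305) [ 0.5902 -0.2096  0.012 ]
[[ 0.00327577 -0.09011442]
 [ 0.00344866 -0.08988741]
 [ 0.00315398 -0.089745  ]] [0.09017394 0.08995355 0.08980041]
vise [0.358 0.375 0.072]
stop [0.572 0.127 0.071]
lowstop [ 0.584 -0.278  0.038]
purple [0.586 0.236 0.047]
green [0.525 0.298 0.009]
batt [0.399 0.128 0.022]
eras [ 0.435 -0.055  0.023]
small [ 0.44  -0.23   0.012]
shelf front x at z>.15: [(200, np.float64(0.772)), (240, np.float64(0.305)), (280, np.float64(0.771)), (320, np.float64(0.305)), (360, np.float64(0.305)), (400, np.float64(0.305)), (440, np.float64(0.305))]
```

```bash
python3 - <<'E'
from h import *
s=robot.read_state(); R=cv2.Rodrigues(np.array(s['orientation']))[0]; print(R.round(3),np.array(s['tool_pos']))
E
```

```text
[[ 0.952  0.307 -0.   ]
 [ 0.307 -0.952  0.002]
 [ 0.    -0.002 -1.   ]] [ 0.18404889 -0.57086472  0.40379865]
```

View pics/crop.png

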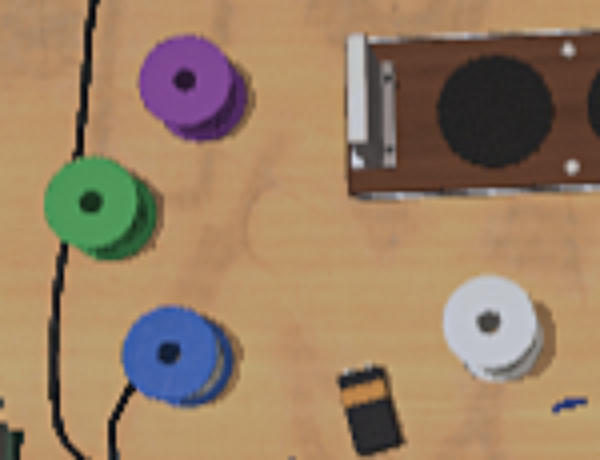

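The crop shows blue at (213,274), clear of the green and purple reels, with silver wire, so it is the solder reel. The sizes and the 90 mm pad spacing agree with what was given. I'll first turn the gripper so it closes along world x, then go to the flux tin.

>>> apply_moves --series '[[[0,0,0],[0,0,-0.1144]],[[0,0,0],[0,0,-0.1144]],[[0,0,0],[0,0,-0.1144]],[[0,0,0],[0,0,-0.1144]],[[0,0,0],[0,0,-0.1144]],[[0,0,0],[0,0,-0.1144]],[[0,0,0],[0,0,-0.1144]],[[0,0,0],[0,0,-0.1144]],[[0,0,0],[0,0,-0.1144]],[[0,0,0],[0,0,-0.1144]],[[0,0,0],[0,0,-0.1144]],[[0,0,0],[0,0,0]]]' --claw 1

```text
t: 1.1
tool_pos: [0.184, -0.5709, 0.4041]
orientation: [-2.215, -2.226, -0.001]
force: [-0.4, -0.2, -0.3]
opening: 0.0933
gripper_force: 0.0
```

>>> apply_moves --series '[[[25,24,0],[0,0,0]],[[25,24,0],[0,0,0]],[[25,24,0],[0,0,0]],[[25,24,0],[0,0,0]],[[25,24,0],[0,0,0]],[[25,24,0],[0,0,0]],[[25,24,0],[0,0,0]],[[25,24,0],[0,0,0]],[[25,24,0],[0,0,0]],[[25,24,0],[0,0,0]],[[4,2,0],[0,0,0]],[[0,0,0],[0,0,0]]]'

```text
t: 2.1
tool_pos: [0.4273, -0.3156, 0.4045]
orientation: [-2.221, -2.221, -0.0]
force: [-0.4, -0.5, 0.0]
opening: 0.0929
gripper_force: 0.0
```

```bash
cat >> h.py <<'E'
def wl(name,h,lo,hi,near,rad=.06,save=None,cam='wrist'):
    """top of object at height h, within heights lo..hi, near (x,y)"""
    im,d,c=snap(cam); v,u=np.mgrid[:480,:640]; o,r=ray(c,np.c_[u.ravel(),v.ravel()])
    W=(o+r*d.reshape(-1,1)).reshape(480,640,3); z=W[...,2]
    m=((d>0)&(z>lo)&(z<hi)&(np.hypot(W[...,0]-near[0],W[...,1]-near[1])<rad)).astype('u1')
    if save: cv2.imwrite('pics/'+save,im)
    k=max(cv2.findContours(m,0,2)[0],key=cv2.contourArea); (x,y),R=cv2.minEnclosingCircle(k)
    p=onplane(c,[(x,y)],h)[0]; print(name,(int(x),int(y)),p.round(4),'diam',round(2*R*float(np.median(d[m>0]))/c['fx'],4),'medz',np.median(z[m>0]).round(4),robot.read_state()['tool_pos'])
    return p
E
python3 -c "
from h import *
wl('flux',.023,.012,.04,(.426,-.317),save='w1.png')"
```

```text
flux (318, 216) [ 0.4284 -0.3153  0.023 ] diam 0.0501 medz 0.0222 [ 0.42648746 -0.31669018  0.40447447]
```

View pics/w1.png

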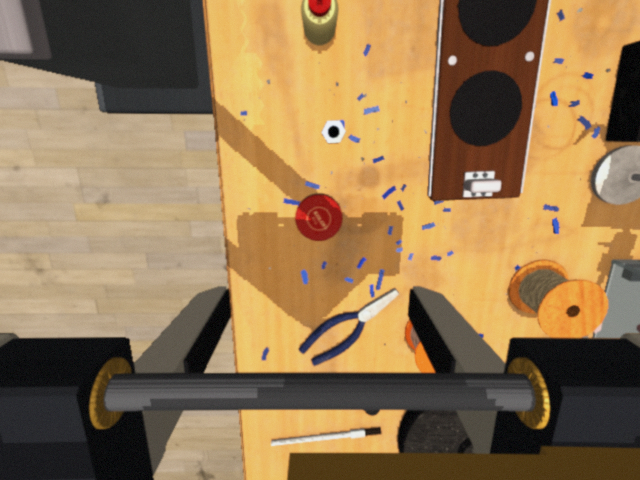

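The wrist view shows the red-lidded tin at (318,216), with nothing within finger reach. It agrees with the top view to about 2 mm, so I'll descend and grip.

>>> apply_moves --series '[[[0,0,25],[0,0,0]],[[0,0,30],[0,0,0]],[[0,0,30],[0,0,0]],[[0,0,30],[0,0,0]],[[0,0,30],[0,0,0]],[[0,0,25],[0,0,0]],[[0,0,20],[0,0,0]],[[0,0,12],[0,0,0]],[[0,0,8],[0,0,0]],[[0,0,4],[0,0,0]],[[0,0,0],[0,0,0]]]'

```text
t: 3.07
tool_pos: [0.4259, -0.3177, 0.1906]
orientation: [-2.223, -2.219, 0.0]
force: [0.2, 0.7, 0.0]
opening: 0.0928
gripper_force: 0.0
```

>>> apply_moves --series '[[[0,0,0],[0,0,0]],[[0,0,0],[0,0,0]],[[0,0,0],[0,0,0]],[[0,0,0],[0,0,0]],[[0,0,0],[0,0,0]],[[0,0,0],[0,0,0]],[[0,0,0],[0,0,0]],[[0,0,0],[0,0,0]],[[0,0,0],[0,0,0]],[[0,0,0],[0,0,0]]]' --claw 0 --newtons 20

```text
t: 3.9
tool_pos: [0.4263, -0.3172, 0.1908]
orientation: [2.222, 2.221, 0.0]
force: [-0.1, 0.3, 1.8]
opening: 0.0497
gripper_force: 20.0
```

>>> apply_moves --series '[[[0,0,-15],[0,0,0]],[[0,0,-25],[0,0,0]],[[0,0,-25],[0,0,0]],[[0,0,-25],[0,0,0]],[[15,23,-10],[0,0,0]],[[15,23,0],[0,0,0]],[[15,23,0],[0,0,0]],[[15,23,0],[0,0,0]],[[15,23,0],[0,0,0]],[[15,23,0],[0,0,0]],[[15,23,0],[0,0,0]],[[2,3,0],[0,0,0]]]'

```text
t: 4.9
tool_pos: [0.5928, -0.2077, 0.2904]
orientation: [2.219, 2.223, 0.002]
force: [0.1, -0.0, -0.2]
opening: 0.0499
gripper_force: 20.0
```

```bash
python3 - <<'E'
from h import *
s=robot.read_state(); print(s['tool_pos'],s['opening'])
im,d,c=snap('wrist'); cv2.imwrite('pics/w2.png',im)
E
```

```text
[ 0.59284636 -0.20765147  0.29043778] 0.04987934814019109
```

View pics/w2.png

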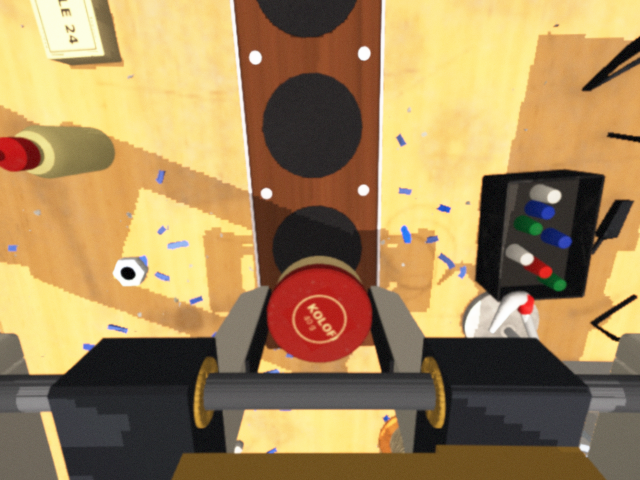

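The wrist view shows the tin held at (320,312), lined up with pad_4, whose far edge shows at (317,240). I'll lower it.

>>> apply_moves --series '[[[-1,-2,20],[0,0,0]],[[0,0,25],[0,0,0]],[[0,0,20],[0,0,0]],[[0,0,12],[0,0,0]],[[0,0,5],[0,0,0]],[[0,0,3],[0,0,0]],[[0,0,0],[0,0,0]]]'

```text
t: 5.53
tool_pos: [0.5882, -0.2117, 0.2059]
orientation: [2.223, 2.22, -0.0]
force: [0.3, 0.8, -0.8]
opening: 0.0497
gripper_force: 20.0
```

>>> apply_moves --series '[[[0,0,2],[0,0,0]],[[0,0,0],[0,0,0]],[[0,0,0],[0,0,0]]]'

```text
t: 5.78
tool_pos: [0.5887, -0.2115, 0.2048]
orientation: [2.221, 2.22, 0.001]
force: [1.2, 0.4, -0.0]
opening: 0.0497
gripper_force: 20.0
```

>>> apply_moves --series '[[[0,0,0],[0,0,0]],[[0,0,0],[0,0,0]],[[0,0,0],[0,0,0]],[[0,0,0],[0,0,0]],[[0,0,0],[0,0,0]],[[0,0,0],[0,0,0]],[[0,0,-25],[0,0,0]],[[0,0,-30],[0,0,0]],[[0,0,-30],[0,0,0]],[[0,0,-30],[0,0,0]],[[0,0,-30],[0,0,0]],[[0,0,0],[0,0,0]]]' --claw 1

```text
t: 6.78
tool_pos: [0.59, -0.212, 0.357]
orientation: [2.215, 2.213, 0.006]
force: [0.8, -0.9, 1.6]
opening: 0.0925
gripper_force: 0.0
```

>>> apply_moves --series '[[[11,-22,0],[0,0,0]],[[11,-24,0],[0,0,0]],[[11,-24,0],[0,0,0]],[[11,-24,0],[0,0,0]],[[11,-24,0],[0,0,0]],[[11,-24,0],[0,0,0]],[[11,-20,0],[0,0,0]],[[0,-2,0],[0,0,0]],[[0,0,0],[0,0,0]],[[0,0,0],[0,0,0]]]'

```text
t: 7.62
tool_pos: [0.4248, -0.1345, 0.3492]
orientation: [2.221, 2.22, 0.001]
force: [0.8, -0.5, 0.4]
opening: 0.0927
gripper_force: 0.0
```

```bash
python3 -c "
from h import *
wl('flux',.035,.027,.045,(.59,-.21),cam='top',save='t2.png')
wl('nozzle',.1,.09,.11,(.425,-.134),save='w3.png')
wl('body',.064,.05,.072,(.425,-.134))
wl('top',.1,.075,.11,(.425,-.134))
im,d,c=snap('side');cv2.imwrite('pics/s2.png',im)"
```

```text
Traceback (most recent call last):
  File "h.py", line 18, in wl
    k=max(cv2.findContours(m,0,2)[0],key=cv2.contourArea); (x,y),R=cv2.minEnclosingCircle(k)
ValueError: max() iterable argument is empty
```

```bash
python3 -c "
from h import *
wl('nozzle',.1,.09,.11,(.425,-.134),save='w3.png')
wl('body',.064,.05,.072,(.425,-.134))
wl('flux',.035,.027,.045,(.59,-.21))
im,d,c=snap('side');cv2.imwrite('pics/s2.png',im)"
```

```text
nozzle (322, 258) [ 0.4293 -0.133   0.1   ] diam 0.0073 medz 0.0988 [ 0.42507114 -0.13465413  0.34900618]
body (321, 239) [ 0.4291 -0.1306  0.064 ] diam 0.0296 medz 0.0568 [ 0.4250404  -0.13462795  0.34885754]
flux (493, 310) [ 0.5877 -0.208   0.035 ] diam 0.0542 medz 0.0343 [ 0.42495622 -0.13457835  0.34874086]
```

View pics/w3.png

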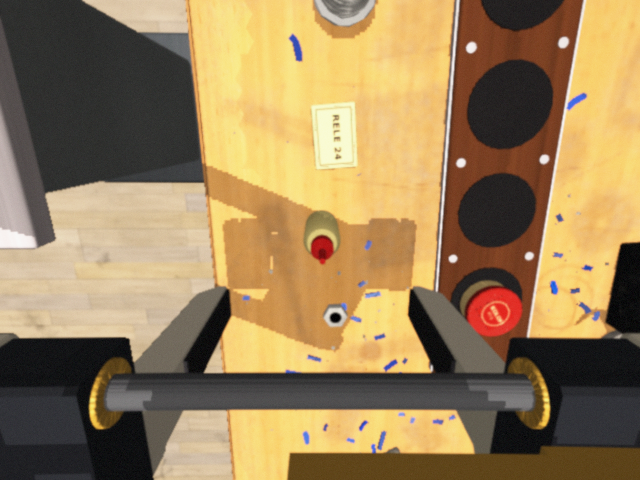

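View pics/s2.png

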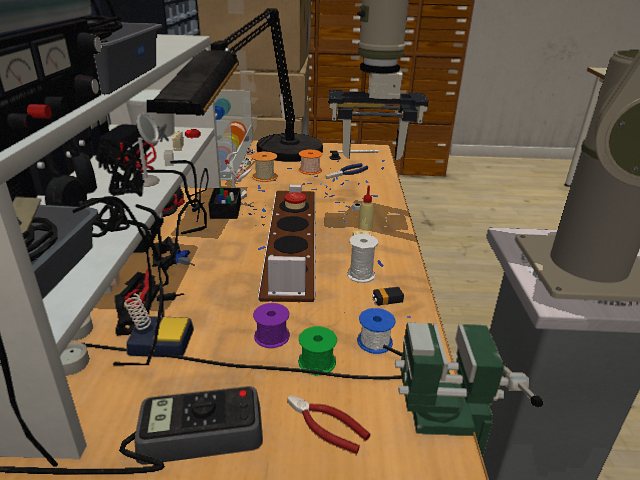

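The tin stands on pad_4, about 2 mm off centre. The bottle is upright at (322,248), at about (0.428, -0.133).

>>> apply_moves --series '[[[1,2,20],[0,0,0]],[[0,0,28],[0,0,0]],[[0,0,28],[0,0,0]],[[0,0,25],[0,0,0]],[[0,0,18],[0,0,0]],[[0,0,10],[0,0,0]],[[0,0,5],[0,0,0]],[[0,0,0],[0,0,0]]]'

```text
t: 8.53
tool_pos: [0.4262, -0.1332, 0.214]
orientation: [-2.221, -2.22, 0.001]
force: [-0.3, 0.2, 0.5]
opening: 0.0926
gripper_force: 0.0
```

>>> apply_moves --series '[[[0,0,0],[0,0,0]],[[0,0,0],[0,0,0]],[[0,0,0],[0,0,0]],[[0,0,0],[0,0,0]],[[0,0,0],[0,0,0]],[[0,0,0],[0,0,0]],[[0,0,0],[0,0,0]],[[0,0,0],[0,0,0]],[[0,0,0],[0,0,0]],[[0,0,0],[0,0,0]],[[0,0,0],[0,0,0]],[[0,0,0],[0,0,0]]]' --claw 0 --newtons 20

```text
t: 9.53
tool_pos: [0.4264, -0.1332, 0.2147]
orientation: [2.222, 2.221, 0.0]
force: [1.4, -1.1, -0.0]
opening: 0.0301
gripper_force: 20.0
```

>>> apply_moves --series '[[[0,0,-15],[0,0,0]],[[0,0,-25],[0,0,0]],[[0,0,-30],[0,0,0]],[[0,0,-30],[0,0,0]],[[15,20,-10],[0,0,0]],[[24,26,0],[0,0,0]],[[28,26,0],[0,0,0]],[[28,26,0],[0,0,0]],[[28,22,0],[0,0,0]],[[28,18,0],[0,0,0]],[[28,12,0],[0,0,0]],[[14,4,0],[0,0,0]]]'

```text
t: 10.53
tool_pos: [0.5814, 0.0627, 0.3242]
orientation: [-2.219, -2.222, -0.001]
force: [0.3, 0.2, -0.7]
opening: 0.0303
gripper_force: 20.0
```

>>> apply_moves --series '[[[0,0,15],[0,0,0]],[[0,0,28],[0,0,0]],[[0,0,25],[0,0,0]],[[0,0,15],[0,0,0]],[[0,0,8],[0,0,0]],[[0,0,0],[0,0,0]],[[0,0,0],[0,0,0]]]'

```text
t: 11.12
tool_pos: [0.5804, 0.0595, 0.234]
orientation: [-2.222, -2.22, 0.001]
force: [-0.2, 0.4, -1.0]
opening: 0.0307
gripper_force: 20.0
```

>>> apply_moves --series '[[[0,0,4],[0,0,0]],[[0,0,2],[0,0,0]],[[0,0,0],[0,0,0]],[[0,0,0],[0,0,0]]]'

```text
t: 11.45
tool_pos: [0.5807, 0.0597, 0.2284]
orientation: [2.222, 2.22, 0.001]
force: [-1.2, -0.5, -1.4]
opening: 0.0303
gripper_force: 20.0
```

>>> apply_moves --series '[[[0,0,0],[0,0,0]],[[0,0,0],[0,0,0]],[[0,0,0],[0,0,0]],[[0,0,0],[0,0,0]],[[0,0,0],[0,0,0]],[[0,0,0],[0,0,0]],[[0,0,0],[0,0,0]],[[0,0,0],[0,0,0]],[[0,0,-20],[0,0,0]],[[0,0,-35],[0,0,0]],[[0,0,-35],[0,0,0]],[[0,0,-35],[0,0,0]]]' --claw 1

```text
t: 12.45
tool_pos: [0.5801, 0.0597, 0.3537]
orientation: [-2.221, -2.22, 0.001]
force: [1.5, -0.7, 0.1]
opening: 0.0931
gripper_force: 0.0
```

>>> apply_moves --series '[[[0,-20,0],[0,0,0]],[[0,-25,0],[0,0,0]],[[0,-25,0],[0,0,0]],[[0,-25,0],[0,0,0]],[[-2,-25,0],[0,0,0]],[[0,-13,0],[0,0,0]],[[0,0,0],[0,0,0]],[[0,0,0],[0,0,0]]]'

```text
t: 13.12
tool_pos: [0.4474, 0.0578, 0.3531]
orientation: [2.221, 2.22, 0.002]
force: [1.2, -1.1, -0.1]
opening: 0.093
gripper_force: 0.0
```

```bash
python3 -c "
from h import *
wl('white',.075,.068,.085,(.446,.057),save='w4.png')
wl('glue body',.076,.06,.09,(.58,.06),rad=.04)
wl('glue tip',.112,.1,.12,(.58,.06),rad=.04)
im,d,c=snap('side');cv2.imwrite('pics/s3.png',im)"
```

```text
white (316, 246) [0.4474 0.0589 0.075 ] diam 0.052 medz 0.0745 [0.44790336 0.05775803 0.35316131]
glue body (487, 245) [0.5789 0.0592 0.076 ] diam 0.0381 medz 0.0705 [0.44815217 0.05775664 0.35310218]
glue tip (513, 261) [0.579  0.0601 0.112 ] diam 0.0117 medz 0.1079 [0.44821881 0.05774997 0.35295802]
```

View pics/w4.png

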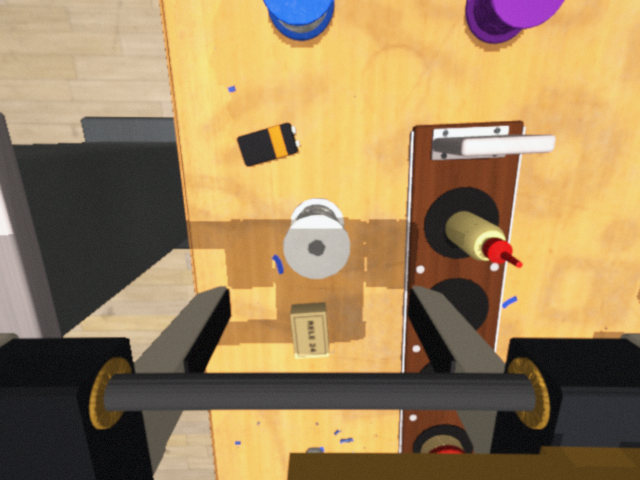

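The glue bottle is upright on pad_1 (seen at (480,240)) and within 2 mm of centre. The white reel is at (316,246), right under the gripper.

>>> apply_moves --series '[[[0,0,20],[0,0,0]],[[0,0,28],[0,0,0]],[[0,0,28],[0,0,0]],[[0,0,25],[0,0,0]],[[0,0,18],[0,0,0]],[[0,0,11],[0,0,0]],[[0,0,5],[0,0,0]],[[0,0,0],[0,0,0]]]'

```text
t: 13.98
tool_pos: [0.4474, 0.0577, 0.2169]
orientation: [-2.221, -2.22, 0.002]
force: [-0.4, 0.7, 0.6]
opening: 0.0926
gripper_force: 0.0
```

>>> apply_moves --series '[[[0,0,0],[0,0,0]],[[0,0,0],[0,0,0]],[[0,0,0],[0,0,0]],[[0,0,0],[0,0,0]],[[0,0,0],[0,0,0]],[[0,0,0],[0,0,0]],[[0,0,0],[0,0,0]],[[0,0,0],[0,0,0]],[[0,0,0],[0,0,0]],[[0,0,0],[0,0,0]]]' --claw 0 --newtons 40

```text
t: 14.82
tool_pos: [0.4473, 0.0578, 0.2179]
orientation: [-2.222, -2.221, 0.001]
force: [-3.7, 0.6, 6.0]
opening: 0.052
gripper_force: 40.0
```

>>> apply_moves --series '[[[0,0,-15],[0,0,0]],[[0,0,-25],[0,0,0]],[[-15,0,-28],[0,0,0]],[[-25,0,-12],[0,0,0]],[[-25,10,0],[0,0,0]],[[-20,20,0],[0,0,0]],[[-4,26,0],[0,0,0]],[[0,28,0],[0,0,0]],[[0,26,0],[0,0,0]],[[0,18,0],[0,0,0]],[[0,8,0],[0,0,0]],[[0,0,0],[0,0,0]]]'

```text
t: 15.82
tool_pos: [0.5842, -0.0313, 0.2969]
orientation: [-2.222, -2.22, 0.001]
force: [0.4, 0.6, -3.6]
opening: 0.0521
gripper_force: 40.0
```

>>> apply_moves --series '[[[0,0,15],[0,0,0]],[[0,0,22],[0,0,0]],[[0,0,15],[0,0,0]],[[0,0,8],[0,0,0]],[[0,0,4],[0,0,0]],[[0,0,0],[0,0,0]],[[0,0,0],[0,0,0]]]'

```text
t: 16.4
tool_pos: [0.5834, -0.0313, 0.2345]
orientation: [2.222, 2.22, 0.001]
force: [0.5, -0.6, -1.8]
opening: 0.0519
gripper_force: 40.0
```

Target z is 0.2179 + 0.012 = 0.230, so I'll lower 4 mm, release and rise.

>>> apply_moves --series '[[[0,0,3],[0,0,0]],[[0,0,1],[0,0,0]],[[0,0,0],[0,0,0]],[[0,0,0],[0,0,0]]]'

```text
t: 16.73
tool_pos: [0.5835, -0.0313, 0.2301]
orientation: [2.222, 2.22, 0.001]
force: [-0.1, 0.1, -2.9]
opening: 0.0519
gripper_force: 40.0
```

>>> apply_moves --series '[[[0,0,0],[0,0,0]],[[0,0,0],[0,0,0]],[[0,0,0],[0,0,0]],[[0,0,0],[0,0,0]],[[0,0,0],[0,0,0]],[[0,0,0],[0,0,0]],[[0,0,0],[0,0,0]],[[0,0,-15],[0,0,0]],[[0,0,-25],[0,0,0]],[[0,0,-30],[0,0,0]],[[0,0,-30],[0,0,0]],[[0,0,-20],[0,0,0]]]' --claw 1

```text
t: 17.73
tool_pos: [0.5838, -0.0314, 0.3531]
orientation: [2.22, 2.219, 0.003]
force: [1.1, -0.5, 0.7]
opening: 0.0932
gripper_force: 0.0
```

>>> apply_moves --series '[[[15,-10,0],[0,0,0]],[[24,-14,0],[0,0,0]],[[28,-15,0],[0,0,0]],[[28,-15,0],[0,0,0]],[[28,-15,0],[0,0,0]],[[28,-15,0],[0,0,0]],[[28,-15,0],[0,0,0]],[[28,-15,0],[0,0,0]],[[28,-15,0],[0,0,0]],[[25,-13,0],[0,0,0]],[[13,-7,0],[0,0,0]],[[0,0,0],[0,0,0]]]'

```text
t: 18.73
tool_pos: [0.4331, 0.2441, 0.3498]
orientation: [-2.218, -2.224, -0.001]
force: [-0.1, -0.0, 0.8]
opening: 0.0929
gripper_force: 0.0
```

```bash
python3 -c "
from h import *
wl('blue',.045,.037,.055,(.433,.242),rad=.045,save='w5.png')
wl('white',.087,.08,.097,(.5836,-.03),rad=.045,cam='top')"
```

```text
blue (319, 238) [0.4347 0.2435 0.045 ] diam 0.0546 medz 0.0445 [0.43389966 0.24285318 0.34985693]
white (331, 202) [ 0.5832 -0.032   0.087 ] diam 0.0515 medz 0.0886 [0.43443641 0.24199576 0.34980255]
```

View pics/w5.png

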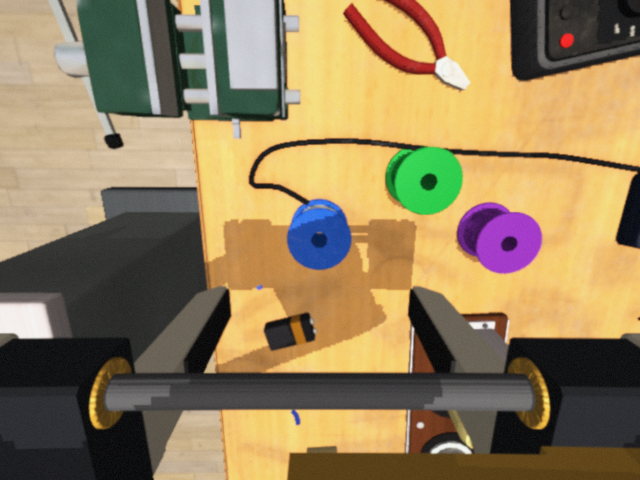

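The white reel is on pad_2, within 2 mm of centre. The blue reel is at (319,238) under the gripper; green at (425,181) stays clear of the fingers.

>>> apply_moves --series '[[[1,0,20],[0,0,0]],[[0,0,30],[0,0,0]],[[0,0,30],[0,0,0]],[[0,0,30],[0,0,0]],[[0,0,22],[0,0,0]],[[0,0,14],[0,0,0]],[[0,0,7],[0,0,0]],[[0,0,2],[0,0,0]],[[0,0,0],[0,0,0]]]'

```text
t: 19.58
tool_pos: [0.435, 0.2422, 0.1948]
orientation: [-2.223, -2.22, 0.001]
force: [0.4, -0.3, 0.5]
opening: 0.0928
gripper_force: 0.0
```

>>> apply_moves --series '[[[0,0,0],[0,0,0]],[[0,0,0],[0,0,0]],[[0,0,0],[0,0,0]],[[0,0,0],[0,0,0]],[[0,0,0],[0,0,0]],[[0,0,0],[0,0,0]],[[0,0,0],[0,0,0]],[[0,0,0],[0,0,0]],[[0,0,0],[0,0,0]],[[0,0,0],[0,0,0]]]' --claw 0

```text
t: 20.42
tool_pos: [0.4343, 0.2429, 0.1949]
orientation: [-2.221, -2.221, 0.001]
force: [-3.2, -1.0, 6.2]
opening: 0.0537
gripper_force: 40.0
```

>>> apply_moves --series '[[[0,0,-15],[0,0,0]],[[0,0,-25],[0,0,0]],[[0,0,-30],[0,0,0]],[[-12,0,-20],[0,0,0]],[[-25,0,0],[0,0,0]],[[-36,0,0],[0,0,0]],[[-40,0,0],[0,0,0]],[[-40,0,0],[0,0,0]],[[-40,0,0],[0,0,0]],[[-40,0,0],[0,0,0]],[[-40,0,0],[0,0,0]],[[-40,0,0],[0,0,0]]]'

```text
t: 21.42
tool_pos: [0.4336, -0.072, 0.2844]
orientation: [-2.222, -2.221, 0.0]
force: [1.3, 0.8, -2.7]
opening: 0.0532
gripper_force: 40.0
```

>>> apply_moves --series '[[[-30,10,0],[0,0,0]],[[-18,20,0],[0,0,0]],[[-2,28,0],[0,0,0]],[[0,30,0],[0,0,0]],[[0,28,0],[0,0,0]],[[0,22,0],[0,0,0]],[[0,11,0],[0,0,0]],[[0,3,0],[0,0,0]],[[0,0,0],[0,0,0]],[[0,0,0],[0,0,0]]]'

```text
t: 22.25
tool_pos: [0.5856, -0.1202, 0.2839]
orientation: [-2.221, -2.22, 0.002]
force: [-0.4, 0.1, -3.6]
opening: 0.0539
gripper_force: 40.0
```

Target z is 0.1949 + 0.012 = 0.207, so 77 mm down.

>>> apply_moves --series '[[[0,1,15],[0,0,0]],[[0,0,22],[0,0,0]],[[0,0,20],[0,0,0]],[[0,0,10],[0,0,0]],[[0,0,5],[0,0,0]],[[0,0,2],[0,0,0]],[[0,0,0],[0,0,0]],[[0,0,0],[0,0,0]]]'

```text
t: 22.92
tool_pos: [0.5878, -0.1205, 0.2121]
orientation: [2.221, 2.219, 0.001]
force: [0.6, -0.4, -3.5]
opening: 0.0539
gripper_force: 40.0
```

>>> apply_moves --series '[[[0,0,3],[0,0,0]],[[0,0,1.5],[0,0,0]],[[0,0,0],[0,0,0]],[[0,0,0],[0,0,0]]]'

```text
t: 23.25
tool_pos: [0.5879, -0.1205, 0.207]
orientation: [2.221, 2.22, 0.001]
force: [2.2, 0.2, 0.1]
opening: 0.0537
gripper_force: 40.0
```

>>> apply_moves --series '[[[0,0,0],[0,0,0]],[[0,0,0],[0,0,0]],[[0,0,0],[0,0,0]],[[0,0,0],[0,0,0]],[[0,0,0],[0,0,0]],[[0,0,0],[0,0,0]],[[0,0,0],[0,0,0]],[[0,0,-15],[0,0,0]],[[0,0,-25],[0,0,0]],[[0,0,-30],[0,0,0]],[[0,0,-40],[0,0,0]],[[0,0,-40],[0,0,0]]]' --claw 1

```text
t: 24.25
tool_pos: [0.5867, -0.1201, 0.3567]
orientation: [-2.221, -2.219, 0.002]
force: [1.0, 0.7, -0.5]
opening: 0.0929
gripper_force: 0.0
```

>>> apply_moves --series '[[[0,-20,0],[0,0,0]],[[0,-30,0],[0,0,0]],[[0,-35,0],[0,0,0]],[[0,-35,0],[0,0,0]],[[0,-30,0],[0,0,0]],[[0,0,0],[0,0,0]],[[0,0,0],[0,0,0]]]'

```text
t: 24.83
tool_pos: [0.4363, -0.1202, 0.3564]
orientation: [2.223, 2.219, 0.001]
force: [0.2, 0.0, 1.4]
opening: 0.0932
gripper_force: 0.0
```

```bash
python3 - <<'E'
from h import *
for n,h,lo,hi,p in (('flux',.035,.027,.045,(.590,-.2096)),('blue',.057,.05,.067,(.587,-.12)),('white',.087,.08,.097,(.5836,-.03)),('glue',.076,.06,.09,(.5803,.0601))):
  for cam in ('top','wrist'):
    try: wl(n+' '+cam,h,lo,hi,p,rad=.045,cam=cam,save=cam+'F.png')
    except Exception as e: print(n,cam,'not seen')
im,d,c=snap('side');cv2.imwrite('pics/sF.png',im)
E
```

```text
flux top not seen
flux wrist (475, 317) [ 0.5896 -0.2055  0.035 ] diam 0.0499 medz 0.0344 [ 0.43789932 -0.12035883  0.35687311]
blue top (373, 198) [ 0.6019 -0.1272  0.057 ] diam 0.0 medz 0.0582 [ 0.43817115 -0.12036167  0.3568083 ]
blue wrist (498, 237) [ 0.5886 -0.1196  0.057 ] diam 0.0585 medz 0.0565 [ 0.43826501 -0.12032998  0.3566366 ]
white top (331, 202) [ 0.5832 -0.032   0.087 ] diam 0.0515 medz 0.0884 [ 0.43823138 -0.12029896  0.35644449]
white wrist (538, 125) [ 0.5857 -0.0319  0.087 ] diam 0.0612 medz 0.0866 [ 0.43815931 -0.12025694  0.35629891]
glue top (292, 206) [0.5779 0.056  0.076 ] diam 0.0305 medz 0.0708 [ 0.43803468 -0.12022971  0.35620468]
glue wrist (534, 0) [0.5748 0.0419 0.076 ] diam 0.0222 medz 0.0637 [ 0.43791944 -0.12021926  0.35611628]
```

View pics/sF.png

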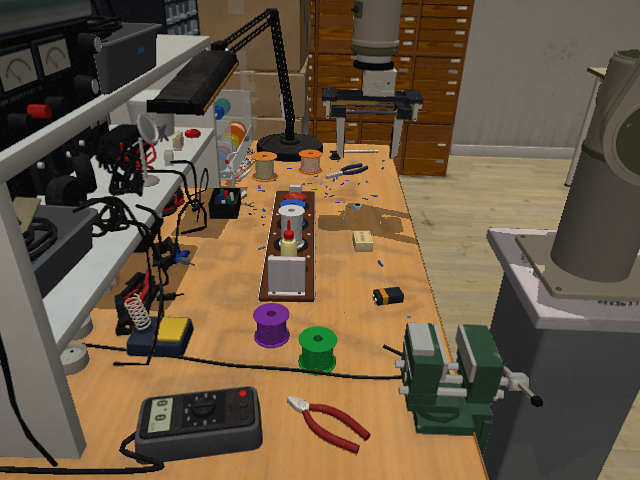

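The side view shows all four standing in a row on the rack: bottle at (289,243), white reel at (291,220), then blue and flux behind. All are within about 4 mm of the pad centres and the gripper is clear.

```bash
python3 -c "
from plant import robot
print(robot.close_job())"
```

```text
the job is handed in; nothing more can be done
None
```

The job is handed in at about 25 s of the 96 s: glue bottle, white reel, blue reel and flux tin stand upright on pads 1 to 4 from the tall stop, each within about 5 mm of its pad's centre by the camera; the verdict was not shown.

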